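# Put the parrot's toys back into the puzzle drawer

### The arm

A 7-joint arm with a two-finger parallel gripper is mounted at the origin on the work surface. World frame = base frame: x ahead of the robot, y to its left, z up, the work surface at z = 0. Lengths are in mm, angles in rad, forces in N, time in s.
With the tool pointing down it reaches from about 400 to 925 mm from the base axis. Payload 5.6 kg.
Tool frame: the origin (TCP) lies at the very end of the fingers, on their centre line; the grasp point (between the pads) lies r.hold_point_z behind it (r.hold_point_z is the distance from the TCP to the grasp point, in mm); z points along the fingers, y is the direction in which the jaws open and shut (so a half turn about z gives the same grasp; the last joint's range is limited). The gripper opens to 85 mm and grips with 20 to 120 N. Pads are 22 mm wide; open, the fingers measure 114 mm over their backs; the gripper's body (76 mm by 85 mm) begins 54 mm behind the grasp point. The pads swing forward as they close: fully open they stand 13 mm farther back than shut.
Start: joints at [-1.321, 0.468, -0.012, 1.603, 0.006, 1.071, -0.056], TCP at [187.653, 622.33, 231.29] pointing down, gripper open.
Joint ranges: [-2.53, 2.53], [-0.31, 2.02], [-1.57, 1.55], [0.28, 2.44], [-1.29, 4.43], [0.15, 1.84], [-2.92, 2.92]. Speed limits (rad/s): [2.57, 2.57, 3.14, 3.14, 3.14, 3.14, 3.14].

### API

Orientations are given as a unit quaternion [w, x, y, z].
In Python, from workcell import telemetry, get_image, job_done, r gives the robot as it stands.
- The arm moves only by the tool servo_tool, never from a script. Its argument "increments" is a list that holds one entry, the list of rows, each a list of 6 numbers: the shift along the world's x, y, z in m, then the turn, a rotation vector about the world's x, y, z in degrees. In form: [[[tx, ty, tz, rx, ry, rz], ...]]. A call has 1 to 20 rows; each row shifts and turns the commanded pose from where the row before left it; what a row does not reach is not made up. A row lasts 1/12 s, in which the tool goes at most 41.7 mm and 7.16 degrees, less where a joint would pass 70% of its speed; a pose out of reach is approached as far as the arm can. A call is refused whole if a number of a shift passes 0.0417 or a number of a turn 7.16, either way. A call with a gripper value outside its range is refused whole. "fingers" is the opening, from 0 (shut) to 1 (fully open), set as the call begins (left out, the last holds). The fingers move at their own pace and stop on an object; "grip_force" is the grip in N (left out, the last holds). Time passes only in rows, so rows that do not move let the fingers close. It gives the time, the measured TCP pose, the force and the opening at its end, in the units of the state.
- telemetry.sense(): the state, without advancing time (a new reading comes with each control period).
- get_image(name): name is "scene" or "top"; returns a dict with "color" (384x512x3 uint8, red, green, blue), "mtx" (3x3 intrinsics, pixels), "dist" ([k1, k2, p1, p2, k3] as OpenCV has them; the pictures are not rectified), "position" and "orientation" of the camera in the world. Camera axes: x right, y down, z forward; pixel columns grow to the right and rows downward; lengths in mm; the calibration is good to about 2 mm. A picture is of the moment at which its call begins. There is no depth.
- job_done(): hands the job in, once; it reports no verdict.
The state is a dict: "time_s": time; "joint_pos": joint angles; "qvel": joint speeds; "joint_torque": joint torques, N m; "eef_pos": TCP position; "ee_rot": TCP orientation; "force": force on the tool from outside, world axes, zero at the start; "torque": the same for the moment, N m; "width": finger opening in mm.
Only numpy, scipy, OpenCV 4.12 (cv2) and the standard library are available. Lean on these libraries where they do the work, as an engineer would, in place of code of your own. Each camera call takes 0.05 s, during which the arm holds its last target. There are 200 camera calls.

### The job

Put the parrot's four toys back into the blue puzzle drawer, each in its own fitting: the slim pine roller upright in the wide round well, the yellow ball on the narrow collar, the mirror flat inside the square frame with its edges parallel to it, and the pine tube standing over the post. The lemon and the squat pine jar stopper are not toys: leave them where they are.

Things in the scene. Friction and masses are not known exactly. Their poses are not given: they have to be found in the camera images.
- roller_mid (a point): toy: slim solid pine roller, standing upright, diameter 36 mm, height 60 mm, about 40 g. Point: its centre, half-way up (30 mm over its underside), z along its axis, up. All toys and look-alikes start on the counter (z = 0), 90 mm or more apart centre to centre.
- ball_mid (a point): toy: yellow hard-plastic ball, diameter 50 mm, with a small flat foot (18 mm wide) on which it stands without rolling; about 45 g. Point: its centre, 23 mm over the foot.
- mirror_mid (a point): toy: acrylic mirror square, 56 x 56 mm and 8 mm thick, lying flat, with an upright pine block 20 x 20 mm fixed at the middle of its top as a handle, reaching 48 mm over the underside; block sides parallel to the mirror's edges; about 50 g. Point: on the centre line, 24 mm over the underside, z up, x and y parallel to the edges (all yaws occur).
- tube_mid (a point): toy: short pine tube, standing upright, outer diameter 48 mm, hole straight through 30 mm, height 50 mm, about 45 g. Point: its centre, half-way up (25 mm over the underside), z along its axis.
- stopper_mid (a point): look-alike, not a toy: squat solid pine stopper of a kitchen jar, diameter 56 mm, height 34 mm, no hole. To be left where it stands. Point: its centre, 17 mm up. A small steel dish (60 mm wide, 24 mm high) and a spice jar (48 mm wide, 58 mm high), unlisted, stand among the toys too, also 90 mm apart.
- lemon_mid (a point): look-alike, not a toy: a lemon lying on its side, yellow, pointed at both ends, 72 mm long (along its x) and 50 mm thick. To be left where it lies. Point: its centre, 25 mm up. Near the toys and drawer nothing is over 60 mm high; kitchen gear up to 190 mm high stands beyond x = 0.78 m and beyond y = 0.5 m to the sides.
- well_floor (a point): wide round well: blue plastic fitting on a white 84 x 84 mm insert, one of four lying 2 x 2 (88 mm pitch, any order) in the fixed blue puzzle drawer (188 mm square, walls 18 mm high). Point: centre of the insert's floor, about 7 mm above the counter; x, y along its edges. Round rim, inner diameter 60 mm, 5 mm thick, 10 mm high above the floor; the roller stands inside.
- seat_floor (a point): narrow collar: blue plastic fitting on a white 84 x 84 mm insert, one of four lying 2 x 2 (88 mm pitch, any order) in the fixed blue puzzle drawer (188 mm square, walls 18 mm high). Point: centre of the insert's floor, about 7 mm above the counter; x, y along its edges. Collar of inner diameter 34, outer 44, height 18 mm; the ball rests on it, its centre 36 mm above the insert's floor.
- frame_floor (a point): square frame: blue plastic fitting on a white 84 x 84 mm insert, one of four lying 2 x 2 (88 mm pitch, any order) in the fixed blue puzzle drawer (188 mm square, walls 18 mm high). Point: centre of the insert's floor, about 7 mm above the counter; x, y along its edges. Rim along the insert's edges, inner 76 x 76 mm, 8 mm high; the mirror lies on the floor inside.
- post_floor (a point): post: blue plastic fitting on a white 84 x 84 mm insert, one of four lying 2 x 2 (88 mm pitch, any order) in the fixed blue puzzle drawer (188 mm square, walls 18 mm high). Point: centre of the insert's floor, about 7 mm above the counter; x, y along its edges. One upright post at its centre, diameter 12 mm, 33 mm high; the tube stands on the floor around it.
There are look-alikes about, which are no part of the job. What is shaped like the part that bears ball_mid but green or turquoise is not meant.

How it is judged (in metres and radians):
At the end, for the whole second after the job is handed in: On their floors, tilt under 0.12 rad: roller within 14 mm of the well's centre, tube within 11 mm of the post, mirror within 15 mm of the frame's centre and 0.25 rad of parallel; ball on the collar within 8 mm; all released and at rest; lemon and stopper within 20 mm of their starts (horizontal distance between roller_mid and well_floor below 0.014 m and z of roller_mid in the frame of well_floor between 0.024 and 0.036 m and linear speed of each of roller, ball, mirror, tube below 0.02 m/s and angular speed of each of roller, ball, mirror, tube below 0.3 rad/s and angle between each of roller_mid, mirror_mid, tube_mid's own z axis and vertical below 0.12 rad and horizontal distance between ball_mid and seat_floor below 0.008 m and z of ball_mid in the frame of seat_floor between 0.03 and 0.042 m and horizontal distance between mirror_mid and frame_floor below 0.015 m and z of mirror_mid in the frame of frame_floor between 0.019 and 0.029 m and horizontal distance between tube_mid and post_floor below 0.011 m and z of tube_mid in the frame of post_floor between 0.02 and 0.03 m and (angle between the x axis of mirror_mid and the x axis of frame_floor, either way round below 0.25 rad or angle between the x axis of mirror_mid and the y axis of frame_floor, either way round below 0.25 rad) and distance of each of stopper_mid, lemon_mid from where it was at the start of the episode below 0.02 m); the robot touches nothing.
It fails at once if the jar stopper is pushed or carried off by more than 40 mm (distance of stopper_mid from where it was at the start of the episode above 0.04 m).
It fails at once if the lemon is pushed or carried off by more than 40 mm (distance of lemon_mid from where it was at the start of the episode above 0.04 m).
It also fails if it takes over 115 s, if anything falls off the work surface, if the arm or the gripper's body presses on something with over 40 N, if the wrist force passes 120 N, or if a joint passes its speed limit or range.

## Working session

There is one attempt and no reset: what is moved stays moved. The work goes in short steps, Python scripts to look and compute and a tool call to move; the robot and the scene stay as the last step left them, time stands still between calls to the robot, and variables do not carry over. Pictures are saved under pics/ and viewed, about 12 in all and at most 16, crops included, and the job is handed in when it is done.

Besides the shell and the picture viewer there is one more tool, called after "Emit:" as name([rows], argument=value, ...), one row to a line, values as JSON. servo_tool: Moves the arm, as the interface text tells. Its arguments: {"type":"object","properties":{"increments":{"type":"array","items":{"type":"array","items":{"type":"array","items":{"type":"number"}}}},"fingers":{"type":"number"},"grip_force":{"type":"number"}},"required":["increments"]}

```bash
ls; mkdir -p pics
python3 - <<'E'
from workcell import telemetry,get_image,r
import cv2
print(telemetry.sense(), r.hold_point_z)
for n in("scene","top"):
    g=get_image(n); cv2.imwrite(f"pics/{n}0.png",cv2.resize(g["color"][:,:,::-1],(800,600)))
    print(n,g["mtx"],g["dist"],g["position"],g["orientation"])
E
```

```text
pics
{'time_s': 0.0, 'joint_pos': array([-1.32096189,  0.46840789, -0.01161934,  1.60361761,  0.00597164,
        1.07140634, -0.05627809]), 'qvel': array([-4.15614846e-04, -1.56233281e-04, -1.60723746e-03,  5.88531908e-04,
       -5.56144508e-05, -5.64573812e-04,  4.94293029e-04]), 'joint_torque': array([ 2.51058054e-04, -5.32386410e+01,  2.19788135e-02, -2.51290512e+01,
        1.15777858e-02,  8.07535951e-03, -8.19970950e-06]), 'eef_pos': array([187.52072081, 621.77889148, 230.32088767]), 'ee_rot': array([-8.54536040e-05,  1.45914825e-01,  9.89296745e-01, -8.98181446e-04]), 'force': array([-0.88101136,  0.10713287, -0.12111007]), 'torque': array([-0.01120864,  0.05495972,  0.0159767 ]), 'width': 85.20252590465155} 18.700000000000003
scene [[410.79855553   0.         264.7740455 ]
 [  0.         410.79855553 194.81547517]
 [  0.           0.           1.        ]] [0.04836003 0.         0.         0.         0.        ] [1350.21019704  127.43184819  797.60443519] [-0.24233488  0.57616848  0.7133501  -0.31691533]
top [[415.4205715    0.         260.62987562]
 [  0.         415.4205715  191.32875041]
 [  0.           0.           1.        ]] [0.02011485 0.         0.         0.         0.        ] [471.00402789 -49.77802918 988.33546031] [ 0.0235322  -0.6965216   0.71612832 -0.03826396]
```

View pics/top0.png

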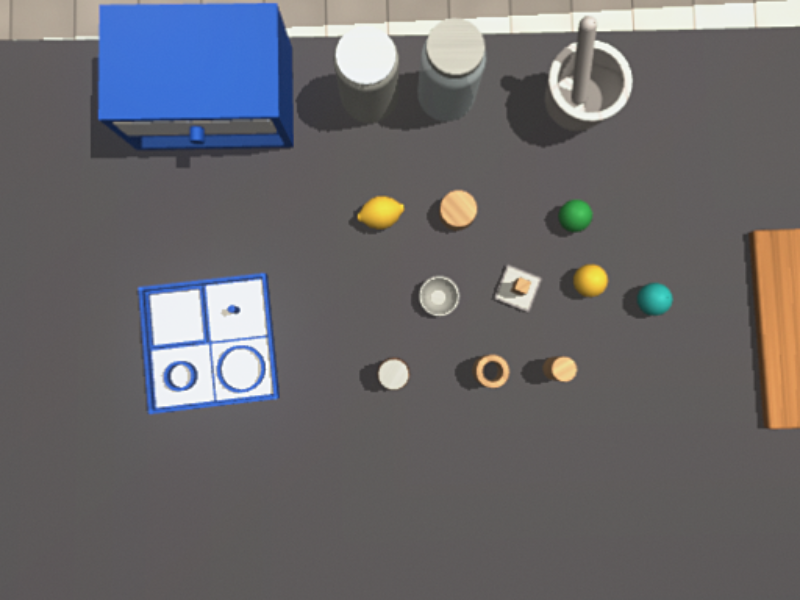

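View pics/scene0.png

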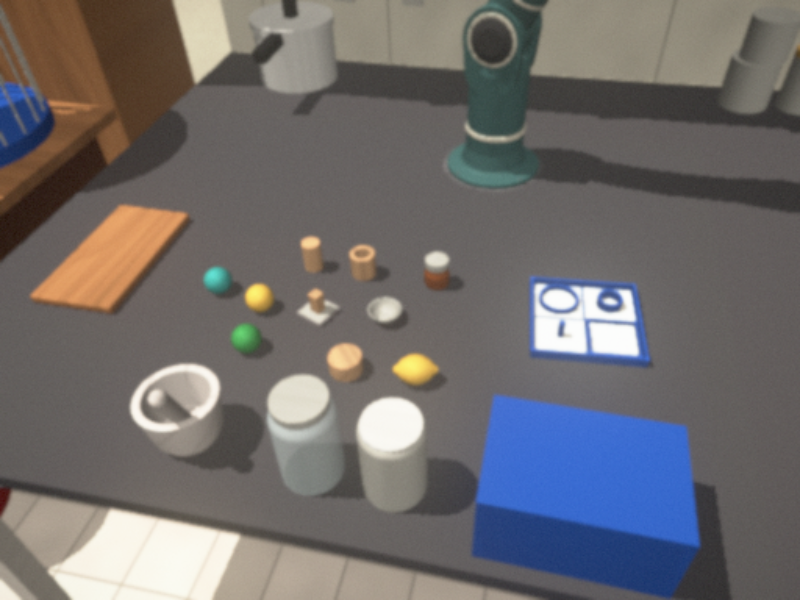

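In the 800x600 top view:
- **Yellow, round:** the ball at (590,281). The lemon at (381,212) is pointed at both ends and lies apart.
- **Other balls:** green at (576,215) and turquoise at (655,298), excluded by colour.
- **Pine:** roller at (564,369), tube with hole at (492,371). The stopper at (458,209) is squat, wide and solid. The mirror with its block is at (518,288).
- **Also there:** steel dish (438,296) and spice jar (393,374).
- **Drawer fittings:** frame (177,317), post (236,310), collar (181,376), well (241,369). The blue cabinet is not the drawer.

Next I'll measure these and crop close.

```bash
cat > h.py <<'E'
import numpy as np,cv2
from scipy.spatial.transform import Rotation as R
from workcell import telemetry,get_image,job_done,r
def ray(g,uv):
    p=cv2.undistortPoints(np.array(uv,float).reshape(-1,1,2),g["mtx"],np.array(g["dist"])).reshape(-1,2)
    q=g["orientation"]; d=R.from_quat([q[1],q[2],q[3],q[0]]).apply(np.c_[p,np.ones(len(p))])
    return np.array(g["position"]),d
def onto(g,uv,z):
    c,d=ray(g,uv); return (c+d*((z-c[2])/d[:,2])[:,None])[:,:2]
def tri(ga,ua,gb,ub):
    c1,d1=ray(ga,ua);c2,d2=ray(gb,ub);d1=d1[0];d2=d2[0]
    s=np.linalg.lstsq(np.c_[d1,-d2],c2-c1,rcond=None)[0]
    a,b=c1+s[0]*d1,c2+s[1]*d2; return (a+b)/2,np.linalg.norm(a-b)
def blobs(g,lo,hi,amin=25):
    m=cv2.inRange(cv2.cvtColor(g["color"],cv2.COLOR_RGB2HSV),lo,hi)
    return [c for c in cv2.findContours(m,cv2.RETR_EXTERNAL,cv2.CHAIN_APPROX_NONE)[0] if cv2.contourArea(c)>amin]
E
python3 - <<'E'
from h import *
T=get_image("top");S=get_image("scene");k=1.5625
def near(g,u,lo,hi):
    cs=blobs(g,lo,hi,15); u=np.array(u)/k
    c=min(cs,key=lambda c:np.linalg.norm(c.reshape(-1,2).mean(0)-u)); return c
W=((5,60,60),(35,255,255))
for n,ut,us,z in [("roller",(564,369),(312,255),30),("tube",(492,371),(362,262),25),("ball",(590,281),(260,297),23),("stopper",(458,209),(345,363),17),("lemon",(381,212),(415,370),25),("block",(521,285),(317,298),28)]:
    a=near(T,ut,*W);b=near(S,us,*W)
    f=lambda c:np.array(cv2.boundingRect(c)[:2])+(np.array(cv2.boundingRect(c)[2:])-1)/2
    mm=lambda c:(lambda M:np.array([M["m10"],M["m01"]])/M["m00"])(cv2.moments(c))
    p,e=tri(T,mm(a),S,mm(b))
    print(n,cv2.boundingRect(a),onto(T,mm(a),z).round(1),onto(S,mm(b),z).round(1),"tri",p.round(1),round(e,1))
# mirror
for n,g,u in(("T",T,(518,288)),("S",S,(317,308))):
    x,y=int(u[0]/k),int(u[1]/k)
    hsv=cv2.cvtColor(g["color"],cv2.COLOR_RGB2HSV)
    m=cv2.inRange(g["color"],(105,)*3,(255,)*3); sub=np.zeros_like(m); sub[y-20:y+21,x-20:x+21]=m[y-20:y+21,x-20:x+21]
    c=max(cv2.findContours(sub,cv2.RETR_EXTERNAL,cv2.CHAIN_APPROX_NONE)[0],key=cv2.contourArea)
    w=onto(g,c.reshape(-1,2),8); print("mirror",n,cv2.minAreaRect(w.astype(np.float32)))
# drawer
B=blobs(T,(100,120,50),(125,255,255),300)
c=min(B,key=lambda c:np.linalg.norm(c.reshape(-1,2).mean(0)-np.array((208,342))/k))
rc=cv2.minAreaRect(onto(T,c.reshape(-1,2),18).astype(np.float32));print("drawer",rc)
for n,u,z in(("frame",(177,317),7),("post",(236,310),40),("collar",(181,376),25),("well",(241,369),17)):print(n,onto(T,[np.array(u)/k],z))
cv2.imwrite("pics/c1.png",np.hstack([cv2.resize(T["color"][120:260,225:435,::-1],(400,267)),cv2.resize(T["color"][165:270,80:185,::-1],(267,267))]))
E
```

```text
roller (347, 228, 23, 17) [[ 446.5 -292.5]] [[ 448.6 -291.8]] tri [ 446.4 -292.9   28.1] 0.1
tube (302, 227, 24, 22) [[ 445.9 -191.1]] [[ 447.4 -190.9]] tri [ 445.9 -191.3   23.7] 0.2
ball (367, 169, 23, 22) [[ 576.8 -346.6]] [[ 579.2 -346.9]] tri [ 577.1 -347.7   20.9] 0.9
stopper (281, 121, 25, 27) [[ 691.  -151.4]] [[ 691.8 -150.9]] tri [ 691.2 -151.4   16.2] 0.3
lemon (228, 125, 31, 22) [[688.1 -34.2]] [[690.7 -34.4]] tri [688.7 -34.5  22.7] 0.7
block (327, 178, 13, 11) [[ 570.4 -240.6]] [[ 568.7 -241.7]] tri [ 570.3 -240.6   29.6] 0.6
mirror T ((569.992919921875, -240.4590606689453), (58.567588806152344, 57.646820068359375), 66.5111083984375)
mirror S ((572.59375, -241.58106994628906), (65.15617370605469, 68.23037719726562), 68.10716247558594)
drawer ((499.7007141113281, 226.14138793945312), (188.2957305908203, 191.4447479248047), 5.013865947723389)
frame [[538.85491232 274.60318046]]
post [[544.4190825  178.84585521]]
collar [[451.10120679 262.60491899]]
well [[458.53055556 177.49426265]]
```

View pics/c1.png

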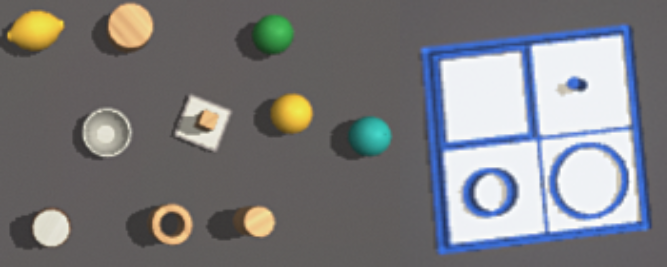

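The crop confirms the choices: the yellow round ball sits apart from the lemon, and the tube has its hole. The slim roller, the mirror with its block, and the drawer's four fittings are all clear. I'll take more exact fitting centres, and start moving towards the mirror.

Run:
```python
from h import *
T=get_image("top");S=get_image("scene");k=1.5625
for nm,g,C in(("T",T,{"frame":(177,317),"post":(235,310),"collar":(181,376),"well":(241,369)}),("S",S,{"frame":(613,338),"post":(562,328),"collar":(610,300),"well":(559,299)})):
    m=cv2.inRange(cv2.cvtColor(g["color"],cv2.COLOR_RGB2HSV),(95,90,30),(130,255,255))
    cs,hi=cv2.findContours(m,cv2.RETR_CCOMP,cv2.CHAIN_APPROX_NONE)
    for n,u in C.items():
        u=np.array(u)/k
        for i,c in enumerate(cs):
            if len(c)<6: continue
            e=cv2.boundingRect(c);ct=np.array(e[:2])+(np.array(e[2:])-1)/2
            if np.linalg.norm(ct-u)<6:
                M=cv2.moments(c); a=M["m00"]
                mc=np.array([M["m10"],M["m01"]])/a if a>3 else c.reshape(-1,2).mean(0)
                print(nm,n,"hole" if hi[0][i][3]>=0 else "outer",e,[ (z,onto(g,[mc],z)[0].round(1).tolist()) for z in(7,16,25)])
```

```text
T frame hole (94, 184, 38, 38) [(7, [540.0, 276.4]), (16, [539.3, 273.5]), (25, [538.7, 270.5])]
T post outer (146, 195, 7, 5) [(7, [549.4, 192.0]), (16, [548.6, 189.7]), (25, [547.9, 187.5])]
T post hole (131, 177, 41, 43) [(7, [547.5, 186.9]), (16, [546.8, 184.8]), (25, [546.1, 182.6])]
T collar outer (105, 231, 21, 19) [(7, [451.9, 270.9]), (16, [452.1, 268.0]), (25, [452.3, 265.1])]
T collar hole (108, 232, 15, 17) [(7, [451.9, 270.5]), (16, [452.1, 267.6]), (25, [452.2, 264.7])]
T well outer (139, 221, 31, 30) [(7, [459.7, 180.9]), (16, [459.8, 178.8]), (25, [459.9, 176.7])]
T well hole (140, 222, 28, 28) [(7, [459.7, 181.0]), (16, [459.8, 178.9]), (25, [459.9, 176.8])]
S post outer (359, 206, 2, 5) [(7, [525.2, 188.9]), (16, [534.6, 188.2]), (25, [544.0, 187.5])]
S collar hole (384, 188, 13, 9) [(7, [445.8, 268.9]), (16, [456.1, 267.2]), (25, [466.4, 265.6])]
```

Emit:
servo_tool([
  [[0.0223, -0.0301, 0, 0, 0, -0.26], [0.0223, -0.0301, 0, 0, 0, -0.26], [0.0223, -0.0301, 0, 0, 0, -0.26], [0.0223, -0.0301, 0, 0, 0, -0.26], [0.0223, -0.0301, 0, 0, 0, -0.26], [0.0223, -0.0301, 0, 0, 0, -0.26], [0.0223, -0.0301, 0, 0, 0, -0.26], [0.0223, -0.0301, 0, 0, 0, -0.26], [0.0223, -0.0301, 0, 0, 0, -0.26], [0.0223, -0.0301, 0, 0, 0, -0.26], [0.0223, -0.0301, 0, 0, 0, -0.26], [0.0223, -0.0301, 0, 0, 0, -0.26], [0.0223, -0.0301, 0, 0, 0, -0.26], [0.0223, -0.0301, 0, 0, 0, -0.26], [0.0058, -0.0367, 0, 0, 0, -0.26], [0.0058, -0.0367, 0, 0, 0, -0.26], [0.0058, -0.0367, 0, 0, 0, -0.26], [0.0058, -0.0367, 0, 0, 0, -0.26], [0.0058, -0.0367, 0, 0, 0, -0.26], [0.0058, -0.0367, 0, 0, 0, -0.26]],
], fingers=0.6, grip_force=30)

```text
time_s: 1.97
eef_pos: [534.7, -21.0, 231.5]
ee_rot: [0.0, 0.191, 0.982, 0.0]
force: [0.7, -0.5, -0.9]
width: 51.5
```

Emit:
servo_tool([
  [[0.0059, -0.0366, 0, 0, 0, -0.26], [0.0059, -0.0366, 0, 0, 0, -0.26], [0.0059, -0.0366, 0, 0, 0, -0.26], [0.0059, -0.0366, 0, 0, 0, -0.26], [0.0059, -0.0366, 0, 0, 0, -0.26], [0.0059, -0.0366, 0, 0, 0, -0.26], [0, 0, -0.034, 0, 0, 0], [0, 0, -0.034, 0, 0, 0], [0, 0, -0.034, 0, 0, 0], [0, 0, -0.034, 0, 0, 0], [0, 0, -0.025, 0, 0, 0], [0, 0, 0, 0, 0, 0], [0, 0, 0, 0, 0, 0]],
])

```text
time_s: 3.05
eef_pos: [569.3, -238.7, 69.4]
ee_rot: [-0.001, 0.204, 0.979, 0.0]
force: [0.2, 0.2, -0.1]
width: 51.1
```

Emit:
servo_tool([
  [[0.0008, -0.0019, -0.018, 0, 0, 0], [0, 0, -0.02, 0, 0, 0], [0, 0, -0.015, 0, 0, 0], [0, 0, 0, 0, 0, 0], [0, 0, 0, 0, 0, 0]],
])

```text
time_s: 3.47
eef_pos: [571.2, -240.9, 18.0]
ee_rot: [0.0, 0.204, 0.979, -0.0]
force: [0.8, 0.5, -0.2]
width: 51.3
```

Emit:
servo_tool([
  [[0, 0, 0, 0, 0, 0], [0, 0, 0, 0, 0, 0], [0, 0, 0, 0, 0, 0], [0, 0, 0, 0, 0, 0], [0, 0, 0, 0, 0, 0], [0, 0, 0, 0, 0, 0], [0, 0, 0, 0, 0, 0], [0, 0, 0, 0, 0, 0]],
], fingers=0, grip_force=30)

```text
time_s: 4.13
eef_pos: [571.9, -241.1, 18.8]
ee_rot: [0.001, 0.204, 0.979, -0.0]
force: [-0.3, 0.6, 6.4]
width: 19.4
```

Emit:
servo_tool([
  [[0, 0, 0.02, 0, 0, 0], [0, 0, 0.035, 0, 0, 0], [0, 0, 0.035, 0, 0, 0], [0, 0, 0.015, 0, 0, 0], [-0.0023, 0.0369, 0, 0, 0, 2.04], [-0.0023, 0.0369, 0, 0, 0, 2.04], [-0.0023, 0.0369, 0, 0, 0, 2.04], [-0.0023, 0.0369, 0, 0, 0, 2.04], [-0.0023, 0.0369, 0, 0, 0, 2.04], [-0.0023, 0.0369, 0, 0, 0, 2.04], [-0.0023, 0.0369, 0, 0, 0, 2.04], [-0.0023, 0.0369, 0, 0, 0, 2.04], [-0.0023, 0.0369, 0, 0, 0, 2.04], [-0.0023, 0.0369, 0, 0, 0, 2.04], [-0.0023, 0.0369, 0, 0, 0, 2.04], [-0.0023, 0.0369, 0, 0, 0, 2.04], [-0.0023, 0.0369, 0, 0, 0, 2.04], [-0.0023, 0.0369, 0, 0, 0, 2.04]],
])

```text
time_s: 5.63
eef_pos: [538.2, 277.6, 122.7]
ee_rot: [0.0, -0.045, 0.999, 0.0]
force: [1.5, -0.3, 0.4]
width: 19.8
```

Emit:
servo_tool([
  [[0, 0, -0.02, 0, 0, 0], [0, 0, -0.02, 0, 0, 0], [0, 0, -0.02, 0, 0, 0], [0, 0, 0, 0, 0, 0], [0, 0, 0, 0, 0, 0]],
])

```text
time_s: 6.05
eef_pos: [538.0, 275.3, 61.7]
ee_rot: [-0.001, -0.044, 0.999, -0.001]
force: [0.2, -0.1, -0.2]
width: 19.6
```

Run:
```python
from h import *
T=get_image("top");S=get_image("scene")
cv2.imwrite("pics/m1.png",np.hstack([cv2.resize(T["color"][150:290,60:260,::-1],(400,280)),cv2.resize(S["color"][110:250,300:500,::-1],(400,280))]))
```

```text
(no output)
```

View pics/m1.png

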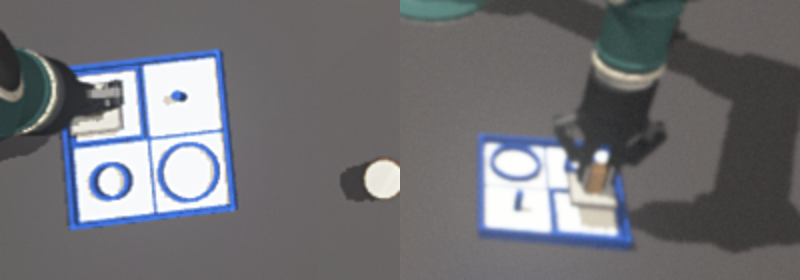

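The mirror is held level over the empty frame cell, at (100,105) in the left crop. I'll lower it.

Emit:
servo_tool([
  [[0.001, 0, -0.014, 0, 0, 0], [0, 0, -0.014, 0, 0, 0], [0, 0, -0.006, 0, 0, 0], [0, 0, -0.0015, 0, 0, 0], [0, 0, 0, 0, 0, 0], [0, 0, 0, 0, 0, 0]],
])

```text
time_s: 6.65
eef_pos: [539.4, 275.6, 26.1]
ee_rot: [-0.0, -0.044, 0.999, -0.0]
force: [0.2, 0.3, -0.7]
width: 19.6
```

Emit:
servo_tool([
  [[0, 0, 0, 0, 0, 0], [0, 0, 0, 0, 0, 0], [0, 0, 0, 0, 0, 0], [0, 0, 0, 0, 0, 0], [0, 0, 0.02, 0, 0, 0], [0, 0, 0.035, 0, 0, 0], [0, 0, 0.035, 0, 0, 0], [0, 0, 0.02, 0, 0, 0], [0, 0, 0, 0, 0, 0]],
], fingers=0.45)

```text
time_s: 7.4
eef_pos: [542.7, 277.3, 142.2]
ee_rot: [0.004, -0.044, 0.999, 0.002]
force: [0.0, 0.6, 0.8]
width: 38.4
```

Emit:
servo_tool([
  [[-0.0075, -0.0361, 0, 0, 0, -2.2], [-0.0075, -0.0361, 0, 0, 0, -2.2], [-0.0075, -0.0361, 0, 0, 0, -2.2], [-0.0075, -0.0361, 0, 0, 0, -2.2], [-0.0075, -0.0361, 0, 0, 0, -2.2], [-0.0075, -0.0361, 0, 0, 0, -2.2], [-0.0075, -0.0361, 0, 0, 0, -2.2], [-0.0075, -0.0361, 0, 0, 0, -2.2], [-0.0075, -0.0361, 0, 0, 0, -2.2], [-0.0075, -0.0361, 0, 0, 0, -2.2], [-0.0075, -0.0361, 0, 0, 0, -2.2], [-0.0075, -0.0361, 0, 0, 0, -2.2], [-0.0075, -0.0361, 0, 0, 0, -2.2], [0, 0, -0.035, 0, 0, 0], [0, 0, -0.035, 0, 0, 0], [0, 0, 0, 0, 0, 0], [0, 0, 0, 0, 0, 0]],
], fingers=0.85)

```text
time_s: 8.82
eef_pos: [440.3, -193.1, 65.4]
ee_rot: [-0.003, 0.205, 0.979, 0.0]
force: [0.5, -0.1, -0.2]
width: 72.8
```

Run:
```python
from h import *
T=get_image("top");S=get_image("scene")
cv2.imwrite("pics/m2.png",np.hstack([cv2.resize(T["color"][150:290,60:260,::-1],(400,280)),cv2.resize(S["color"][100:240,140:340,::-1],(400,280))]))
```

```text
(no output)
```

View pics/m2.png

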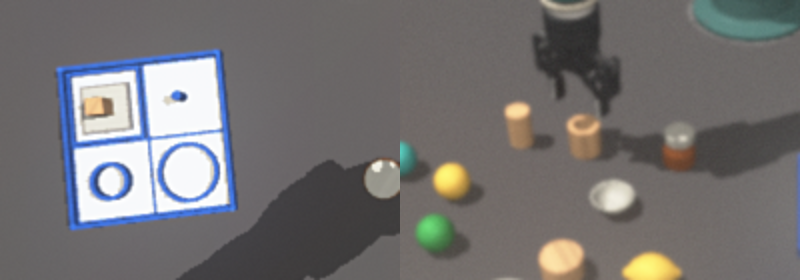

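The mirror lies flat, parallel and centred in its frame (105,108). The gripper hovers over the tube. I'll correct by (+5.7, +2.0) mm and descend.

Emit:
servo_tool([
  [[0.0057, 0.002, 0, 0, 0, 0], [0, 0, 0, 0, 0, 0], [0, 0, -0.02, 0, 0, 0], [0, 0, -0.02, 0, 0, 0], [0, 0, -0.011, 0, 0, 0], [0, 0, 0, 0, 0, 0], [0, 0, 0, 0, 0, 0]],
])

```text
time_s: 9.5
eef_pos: [448.1, -191.5, 16.1]
ee_rot: [0.0, 0.204, 0.979, 0.0]
force: [-0.4, 0.6, -0.1]
width: 72.7
```

Emit:
servo_tool([
  [[0, 0, 0, 0, 0, 0], [0, 0, 0, 0, 0, 0], [0, 0, 0, 0, 0, 0], [0, 0, 0, 0, 0, 0], [0, 0, 0, 0, 0, 0], [0, 0, 0, 0, 0, 0], [0, 0, 0, 0, 0, 0], [0, 0, 0, 0, 0, 0]],
], fingers=0, grip_force=30)

```text
time_s: 10.17
eef_pos: [448.7, -191.7, 17.0]
ee_rot: [0.001, 0.204, 0.979, 0.0]
force: [-1.2, 0.4, 5.6]
width: 46.9
```

Emit:
servo_tool([
  [[0, 0, 0.02, 0, 0, 0], [0, 0, 0.035, 0, 0, 0], [0, 0, 0.035, 0, 0, 0], [0, 0, 0.02, 0, 0, 0], [0.0092, 0.0344, 0, 0, 0, 0], [0.0092, 0.0344, 0, 0, 0, 0], [0.0092, 0.0344, 0, 0, 0, 0], [0.0092, 0.0344, 0, 0, 0, 0], [0.0092, 0.0344, 0, 0, 0, 0], [0.0092, 0.0344, 0, 0, 0, 0], [0.0092, 0.0344, 0, 0, 0, 0], [0.0092, 0.0344, 0, 0, 0, 0], [0.0092, 0.0344, 0, 0, 0, 0], [0.0092, 0.0344, 0, 0, 0, 0], [0.0092, 0.0344, 0, 0, 0, 0], [0, 0, -0.03, 0, 0, 0], [0, 0, -0.02, 0, 0, 0], [0, 0, 0, 0, 0, 0], [0, 0, 0, 0, 0, 0]],
])

```text
time_s: 11.75
eef_pos: [548.4, 186.4, 75.5]
ee_rot: [-0.001, 0.205, 0.979, -0.001]
force: [0.0, -0.0, 0.0]
width: 47.5
```

Run:
```python
from h import *
T=get_image("top");S=get_image("scene")
cv2.imwrite("pics/t1.png",np.hstack([cv2.resize(T["color"][150:290,60:260,::-1],(400,280)),cv2.resize(S["color"][110:250,300:500,::-1],(400,280))]))
```

```text
(no output)
```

View pics/t1.png

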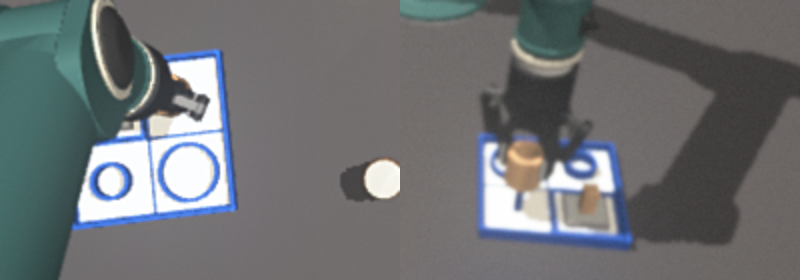

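Run:
```python
from h import *
S=get_image("scene")
for c in blobs(S,(5,60,60),(35,255,255),60):
    b=cv2.boundingRect(c); ct=np.array(b[:2])+(np.array(b[2:])-1)/2
    if abs(ct[0]-362)<20 and abs(ct[1]-192)<20: print(b,onto(S,[ct],75.5-17+25))
```

```text
(353, 181, 19, 24) [[548.03329431 186.71669694]]
```

The tube is at about (547,187) against the post at (547.5,187). I'll descend.

Emit:
servo_tool([
  [[0.0005, 0, -0.015, 0, 0, 0], [0, 0, -0.015, 0, 0, 0], [0, 0, -0.012, 0, 0, 0], [0, 0, -0.007, 0, 0, 0], [0, 0, -0.002, 0, 0, 0], [0, 0, 0, 0, 0, 0], [0, 0, 0, 0, 0, 0]],
])

```text
time_s: 12.48
eef_pos: [550.1, 187.0, 25.4]
ee_rot: [0.0, 0.204, 0.979, 0.0]
force: [0.7, 0.2, 0.0]
width: 46.8
```

Emit:
servo_tool([
  [[0, 0, -0.001, 0, 0, 0], [0, 0, 0, 0, 0, 0], [0, 0, 0, 0, 0, 0], [0, 0, 0, 0, 0, 0], [0, 0, 0, 0, 0, 0], [0, 0, 0.02, 0, 0, 0], [0, 0, 0.035, 0, 0, 0], [0, 0, 0.035, 0, 0, 0], [0, 0, 0.02, 0, 0, 0], [0, 0, 0, 0, 0, 0]],
], fingers=0.8)

```text
time_s: 13.32
eef_pos: [552.6, 187.9, 138.8]
ee_rot: [0.004, 0.204, 0.979, 0.003]
force: [1.2, 0.2, 0.5]
width: 68.3
```

Emit:
servo_tool([
  [[0.0019, -0.0381, 0, 0, 0, 0], [0.0019, -0.0381, 0, 0, 0, 0], [0.0019, -0.0381, 0, 0, 0, 0], [0.0019, -0.0381, 0, 0, 0, 0], [0.0019, -0.0381, 0, 0, 0, 0], [0.0019, -0.0381, 0, 0, 0, 0], [0.0019, -0.0381, 0, 0, 0, 0], [0.0019, -0.0381, 0, 0, 0, 0], [0.0019, -0.0381, 0, 0, 0, 0], [0.0019, -0.0381, 0, 0, 0, 0], [0.0019, -0.0381, 0, 0, 0, 0], [0.0019, -0.0381, 0, 0, 0, 0], [0.0019, -0.0381, 0, 0, 0, 0], [0.0019, -0.0381, 0, 0, 0, 0], [0, 0, -0.035, 0, 0, 0], [0, 0, -0.03, 0, 0, 0], [0, 0, 0, 0, 0, 0], [0, 0, 0, 0, 0, 0], [0, 0, 0, 0, 0, 0]],
], fingers=0.85)

```text
time_s: 14.9
eef_pos: [576.8, -346.4, 69.7]
ee_rot: [0.0, 0.204, 0.979, -0.0]
force: [-0.2, 0.4, -0.6]
width: 72.8
```

Run:
```python
from h import *
T=get_image("top");S=get_image("scene")
cv2.imwrite("pics/b1.png",np.hstack([cv2.resize(T["color"][150:290,60:260,::-1],(400,280)),cv2.resize(S["color"][100:240,100:300,::-1],(400,280))]))
```

```text
(no output)
```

View pics/b1.png

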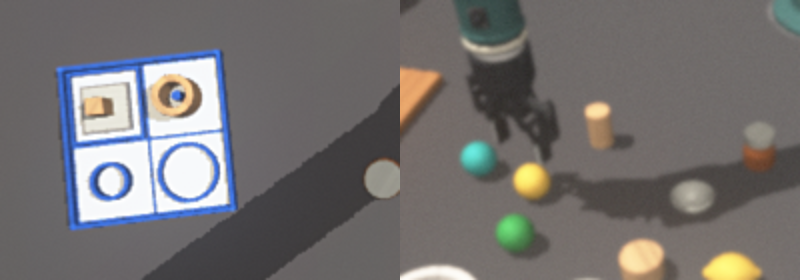

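The tube stands around the post, at (177,96) in the left crop. I'll descend on the yellow ball.

Emit:
servo_tool([
  [[-0.001, -0.0005, -0.02, 0, 0, 0], [0, 0, -0.02, 0, 0, 0], [0, 0, -0.016, 0, 0, 0], [0, 0, -0.008, 0, 0, 0], [0, 0, -0.002, 0, 0, 0], [0, 0, 0, 0, 0, 0], [0, 0, 0, 0, 0, 0]],
])

```text
time_s: 15.58
eef_pos: [575.9, -347.4, 3.8]
ee_rot: [0.001, 0.204, 0.979, -0.0]
force: [-0.1, 0.0, 0.5]
width: 72.9
```

Emit:
servo_tool([
  [[0, 0, 0, 0, 0, 0], [0, 0, 0, 0, 0, 0], [0, 0, 0, 0, 0, 0], [0, 0, 0, 0, 0, 0], [0, 0, 0, 0, 0, 0], [0, 0, 0, 0, 0, 0], [0, 0, 0, 0, 0, 0], [0, 0, 0, 0, 0, 0]],
], fingers=0, grip_force=30)

```text
time_s: 16.25
eef_pos: [575.9, -347.3, 4.1]
ee_rot: [0.001, 0.204, 0.979, -0.0]
force: [-1.3, 0.7, 5.5]
width: 48.0
```

Emit:
servo_tool([
  [[0, 0, 0.01, 0, 0, 0], [0, 0, 0.02, 0, 0, 0], [0, 0, 0.035, 0, 0, 0], [0, 0, 0.035, 0, 0, 0], [0, 0, 0.02, 0, 0, 0], [0, 0, 0, 0, 0, 0]],
])

```text
time_s: 16.75
eef_pos: [577.9, -349.1, 129.2]
ee_rot: [0.005, 0.204, 0.979, -0.001]
force: [0.0, 0.1, -0.8]
width: 47.9
```

Emit:
servo_tool([
  [[-0.0073, 0.0362, 0, 0, 0, 0], [-0.0073, 0.0362, 0, 0, 0, 0], [-0.0073, 0.0362, 0, 0, 0, 0], [-0.0073, 0.0362, 0, 0, 0, 0], [-0.0073, 0.0362, 0, 0, 0, 0], [-0.0073, 0.0362, 0, 0, 0, 0], [-0.0073, 0.0362, 0, 0, 0, 0], [-0.0073, 0.0362, 0, 0, 0, 0], [-0.0073, 0.0362, 0, 0, 0, 0], [-0.0073, 0.0362, 0, 0, 0, 0], [-0.0073, 0.0362, 0, 0, 0, 0], [-0.0073, 0.0362, 0, 0, 0, 0], [-0.0073, 0.0362, 0, 0, 0, 0], [-0.0073, 0.0362, 0, 0, 0, 0], [-0.0073, 0.0362, 0, 0, 0, 0], [-0.0073, 0.0362, 0, 0, 0, 0], [-0.0073, 0.0362, 0, 0, 0, 0], [0, 0, 0, 0, 0, 0], [0, 0, 0, 0, 0, 0]],
])

```text
time_s: 18.33
eef_pos: [449.8, 270.7, 122.4]
ee_rot: [-0.0, 0.202, 0.979, -0.0]
force: [0.4, 0.1, -0.6]
width: 48.3
```

Emit:
servo_tool([
  [[0.0015, -0.0033, -0.02, 0, 0, 0], [0, 0, -0.025, 0, 0, 0], [0, 0, -0.012, 0, 0, 0], [0, 0, 0, 0, 0, 0], [0, 0, 0, 0, 0, 0], [0, 0, 0, 0, 0, 0]],
])

```text
time_s: 18.83
eef_pos: [453.4, 264.8, 66.6]
ee_rot: [0.0, 0.205, 0.979, 0.0]
force: [0.4, -0.4, -0.1]
width: 47.6
```

Run:
```python
from h import *
S=get_image("scene");z=telemetry.sense()["eef_pos"]; print(z)
for c in blobs(S,(18,120,60),(35,255,255),40):
    b=cv2.boundingRect(c); ct=np.array(b[:2])+(np.array(b[2:])-1)/2
    print(b,onto(S,[ct],z[2]-4+23))
cv2.imwrite("pics/b2.png",cv2.resize(S["color"][110:250,300:500,::-1],(600,420)))
```

```text
[453.45532005 265.13686997  66.84194613]
(251, 226, 29, 20) [[741.52192615 -22.61800131]]
(384, 165, 19, 17) [[457.39550311 262.35274243]]
```

View pics/b2.png

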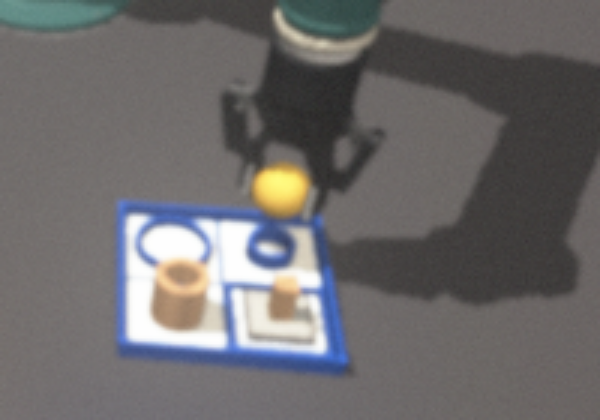

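The ball is held above the collar. Telemetry and picture both put it about 2.5 mm off in x and 3 mm in y. I'll correct and lower.

Emit:
servo_tool([
  [[-0.0035, 0.003, -0.012, 0, 0, 0], [0, 0, -0.012, 0, 0, 0], [0, 0, -0.01, 0, 0, 0], [0, 0, -0.005, 0, 0, 0], [0, 0, -0.002, 0, 0, 0], [0, 0, 0, 0, 0, 0], [0, 0, 0, 0, 0, 0]],
])

```text
time_s: 19.47
eef_pos: [450.0, 268.0, 25.1]
ee_rot: [0.001, 0.205, 0.979, 0.0]
force: [0.5, -0.3, 3.9]
width: 47.8
```

Emit:
servo_tool([
  [[0.001, -0.0005, 0, 0, 0, 0], [0, 0, 0, 0, 0, 0]],
])

```text
time_s: 19.63
eef_pos: [450.4, 267.6, 24.8]
ee_rot: [0.0, 0.204, 0.979, 0.0]
force: [1.2, 0.3, 0.2]
width: 47.5
```

Emit:
servo_tool([
  [[0, 0, 0, 0, 0, 0], [0, 0, 0, 0, 0, 0], [0, 0, 0, 0, 0, 0], [0, 0, 0, 0, 0, 0], [0, 0, 0, 0, 0, 0], [0, 0, 0.02, 0, 0, 0], [0, 0, 0.035, 0, 0, 0], [0, 0, 0.035, 0, 0, 0], [0, 0, 0.02, 0, 0, 0], [0, 0, 0, 0, 0, 0]],
], fingers=0.8)

```text
time_s: 20.47
eef_pos: [452.6, 269.2, 139.2]
ee_rot: [0.003, 0.204, 0.979, 0.003]
force: [1.1, 0.4, 0.2]
width: 68.2
```

Emit:
servo_tool([
  [[-0.0003, -0.0374, 0, 0, 0, 0], [-0.0003, -0.0374, 0, 0, 0, 0], [-0.0003, -0.0374, 0, 0, 0, 0], [-0.0003, -0.0374, 0, 0, 0, 0], [-0.0003, -0.0374, 0, 0, 0, 0], [-0.0003, -0.0374, 0, 0, 0, 0], [-0.0003, -0.0374, 0, 0, 0, 0], [-0.0003, -0.0374, 0, 0, 0, 0], [-0.0003, -0.0374, 0, 0, 0, 0], [-0.0003, -0.0374, 0, 0, 0, 0], [-0.0003, -0.0374, 0, 0, 0, 0], [-0.0003, -0.0374, 0, 0, 0, 0], [-0.0003, -0.0374, 0, 0, 0, 0], [-0.0003, -0.0374, 0, 0, 0, 0], [-0.0003, -0.0374, 0, 0, 0, 0], [0, 0, -0.03, 0, 0, 0], [0, 0, -0.026, 0, 0, 0], [0, 0, 0, 0, 0, 0], [0, 0, 0, 0, 0, 0], [0, 0, 0, 0, 0, 0]],
])

```text
time_s: 22.13
eef_pos: [445.8, -293.4, 79.3]
ee_rot: [0.0, 0.204, 0.979, -0.0]
force: [-0.4, -0.3, -0.3]
width: 68.5
```

Run:
```python
from h import *
T=get_image("top");S=get_image("scene")
for c in blobs(T,(18,120,60),(35,255,255),40):
    M=cv2.moments(c); print(cv2.boundingRect(c),onto(T,[[M["m10"]/M["m00"],M["m01"]/M["m00"]]],43))
cv2.imwrite("pics/r1.png",np.hstack([cv2.resize(T["color"][150:290,60:260,::-1],(400,280)),cv2.resize(S["color"][100:240,100:300,::-1],(400,280))]))
```

```text
(100, 230, 23, 22) [[452.32067527 267.4796092 ]]
(229, 125, 30, 22) [[683.94124223 -34.34769367]]
```

View pics/r1.png

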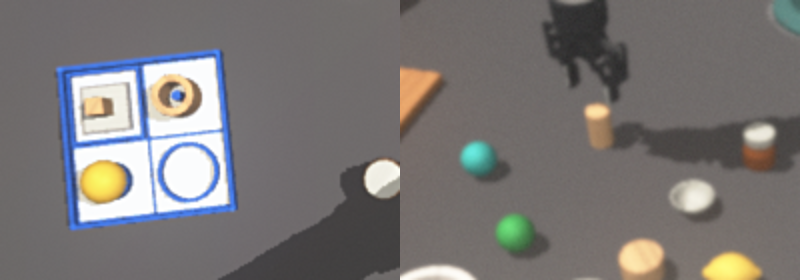

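The ball sits on the collar: measured (452.3,267.5) against the collar at (452.1,267.4). I'll descend on the roller.

Emit:
servo_tool([
  [[0, 0.0008, -0.015, 0, 0, 0], [0, 0, -0.02, 0, 0, 0], [0, 0, -0.016, 0, 0, 0], [0, 0, -0.006, 0, 0, 0], [0, 0, 0, 0, 0, 0], [0, 0, 0, 0, 0, 0]],
])

```text
time_s: 22.73
eef_pos: [446.2, -292.8, 22.7]
ee_rot: [0.001, 0.204, 0.979, -0.0]
force: [-0.0, 1.3, 0.6]
width: 68.4
```

Emit:
servo_tool([
  [[0, 0, 0, 0, 0, 0], [0, 0, 0, 0, 0, 0], [0, 0, 0, 0, 0, 0], [0, 0, 0, 0, 0, 0], [0, 0, 0, 0, 0, 0], [0, 0, 0, 0, 0, 0], [0, 0, 0, 0, 0, 0], [0, 0, 0, 0, 0, 0]],
], fingers=0, grip_force=30)

```text
time_s: 23.4
eef_pos: [446.3, -292.8, 22.9]
ee_rot: [0.001, 0.204, 0.979, 0.0]
force: [-0.2, 0.9, 5.4]
width: 35.4
```

Emit:
servo_tool([
  [[0, 0, 0.015, 0, 0, 0], [0, 0, 0.025, 0, 0, 0], [0, 0, 0.035, 0, 0, 0], [0, 0, 0.03, 0, 0, 0], [0, 0, 0.01, 0, 0, 0], [0, 0, 0, 0, 0, 0]],
])

```text
time_s: 23.9
eef_pos: [447.3, -293.5, 139.7]
ee_rot: [0.003, 0.204, 0.979, -0.0]
force: [0.2, -0.3, -1.3]
width: 35.4
```

Emit:
servo_tool([
  [[0.001, 0.0363, 0, 0, 0, 0], [0.001, 0.0363, 0, 0, 0, 0], [0.001, 0.0363, 0, 0, 0, 0], [0.001, 0.0363, 0, 0, 0, 0], [0.001, 0.0363, 0, 0, 0, 0], [0.001, 0.0363, 0, 0, 0, 0], [0.001, 0.0363, 0, 0, 0, 0], [0.001, 0.0363, 0, 0, 0, 0], [0.001, 0.0363, 0, 0, 0, 0], [0.001, 0.0363, 0, 0, 0, 0], [0.001, 0.0363, 0, 0, 0, 0], [0.001, 0.0363, 0, 0, 0, 0], [0.001, 0.0363, 0, 0, 0, 0], [0, 0, 0, 0, 0, 0], [0, 0, -0.03, 0, 0, 0], [0, 0, -0.03, 0, 0, 0], [0, 0, 0, 0, 0, 0], [0, 0, 0, 0, 0, 0], [0, 0, 0, 0, 0, 0]],
])

```text
time_s: 25.48
eef_pos: [458.7, 178.8, 77.0]
ee_rot: [-0.0, 0.205, 0.979, -0.0]
force: [-1.4, -0.0, 0.6]
width: 35.3
```

Target TCP z is 23 + 7 = 30, so I go down 47 mm.

Emit:
servo_tool([
  [[0.0005, 0, -0.015, 0, 0, 0], [0, 0, -0.015, 0, 0, 0], [0, 0, -0.01, 0, 0, 0], [0, 0, -0.005, 0, 0, 0], [0, 0, -0.0015, 0, 0, 0], [0, 0, 0, 0, 0, 0], [0, 0, 0, 0, 0, 0]],
])

```text
time_s: 26.07
eef_pos: [459.6, 179.4, 31.0]
ee_rot: [0.0, 0.204, 0.979, 0.0]
force: [1.0, 0.7, -0.7]
width: 35.6
```

Emit:
servo_tool([
  [[0, 0, 0, 0, 0, 0], [0, 0, 0, 0, 0, 0], [0, 0, 0, 0, 0, 0], [0, 0, 0, 0, 0, 0], [0, 0, 0, 0, 0, 0], [0, 0, 0.02, 0, 0, 0], [0, 0, 0.035, 0, 0, 0], [0, 0, 0.035, 0, 0, 0], [0, 0, 0.02, 0, 0, 0], [0, 0, 0, 0, 0, 0]],
], fingers=0.6)

```text
time_s: 26.9
eef_pos: [461.7, 180.5, 144.5]
ee_rot: [0.003, 0.204, 0.979, 0.003]
force: [1.2, -0.4, 0.2]
width: 51.4
```

Emit:
servo_tool([
  [[0, -0.037, 0, 0, 0, 0], [0, -0.037, 0, 0, 0, 0], [0, -0.037, 0, 0, 0, 0], [0, -0.037, 0, 0, 0, 0], [0, -0.037, 0, 0, 0, 0], [0, -0.037, 0, 0, 0, 0], [0, -0.037, 0, 0, 0, 0], [0, -0.037, 0, 0, 0, 0], [0, -0.037, 0, 0, 0, 0], [0, -0.037, 0, 0, 0, 0], [0, 0, 0, 0, 0, 0], [0, 0, 0, 0, 0, 0]],
])

```text
time_s: 27.9
eef_pos: [458.1, -193.0, 139.7]
ee_rot: [-0.0, 0.207, 0.978, -0.0]
force: [0.2, 1.2, 0.6]
width: 51.4
```

Run:
```python
from h import *
T=get_image("top");S=get_image("scene");W=((5,60,60),(35,255,255))
for n,g in(("T",T),("S",S)):
  for c in blobs(g,*W,25):
    M=cv2.moments(c); u=[[M["m10"]/M["m00"],M["m01"]/M["m00"]]]
    print(n,cv2.boundingRect(c),[(z,onto(g,u,z)[0].round(1).tolist()) for z in(17,25,32,37,43)])
cv2.imwrite("pics/f.png",np.hstack([cv2.resize(T["color"][150:290,60:260,::-1],(400,280)),cv2.resize(S["color"][110:250,300:500,::-1],(400,280))]))
```

```text
T (100, 230, 23, 22) [(17, [451.8, 276.1]), (25, [451.9, 273.4]), (32, [452.1, 271.1]), (37, [452.2, 269.4]), (43, [452.3, 267.4])]
T (141, 229, 21, 16) [(17, [458.6, 185.7]), (25, [458.7, 183.8]), (32, [458.8, 182.1]), (37, [458.8, 180.9]), (43, [458.9, 179.4])]
T (102, 198, 15, 10) [(17, [538.5, 282.5]), (25, [538.0, 279.8]), (32, [537.5, 277.4]), (37, [537.1, 275.6]), (43, [536.7, 273.6])]
T (135, 187, 26, 21) [(17, [548.4, 192.9]), (25, [547.8, 190.9]), (32, [547.2, 189.2]), (37, [546.8, 187.9]), (43, [546.4, 186.4])]
T (479, 146, 33, 129) [(17, [504.9, -626.5]), (25, [504.6, -621.7]), (32, [504.4, -617.6]), (37, [504.2, -614.6]), (43, [504.0, -611.1])]
T (228, 125, 31, 22) [(17, [689.9, -34.0]), (25, [688.1, -34.1]), (32, [686.5, -34.3]), (37, [685.4, -34.3]), (43, [684.0, -34.4])]
T (281, 121, 25, 27) [(17, [691.1, -151.4]), (25, [689.3, -150.5]), (32, [687.7, -149.8]), (37, [686.6, -149.3]), (43, [685.2, -148.7])]
S (250, 225, 31, 23) [(17, [683.8, -36.0]), (25, [690.6, -34.3]), (32, [696.6, -32.9]), (37, [700.9, -31.8]), (43, [706.0, -30.6])]
S (209, 219, 24, 26) [(17, [691.7
[... 357 characters left out ...]
, 267.1])]
S (271, 172, 17, 14) [(17, [461.2, -45.1]), (25, [470.3, -43.3]), (32, [478.2, -41.8]), (37, [483.9, -40.7]), (43, [490.8, -39.3])]
S (351, 171, 18, 49) [(17, [490.4, 184.9]), (25, [499.2, 184.3]), (32, [506.9, 183.8]), (37, [512.4, 183.5]), (43, [519.0, 183.0])]
S (19, 130, 103, 71) [(17, [525.9, -672.9]), (25, [534.3, -664.7]), (32, [541.7, -657.5]), (37, [547.0, -652.4]), (43, [553.3, -646.3])]
S (0, 13, 20, 42) [(17, [-261.8, -1479.6]), (25, [-245.3, -1463.1]), (32, [-230.8, -1448.7]), (37, [-220.5, -1438.4]), (43, [-208.1, -1426.1])]
S (0, 0, 125, 138) [(17, [-213.7, -1174.4]), (25, [-197.7, -1161.1]), (32, [-183.7, -1149.4]), (37, [-173.7, -1141.1]), (43, [-161.7, -1131.1])]
```

View pics/f.png

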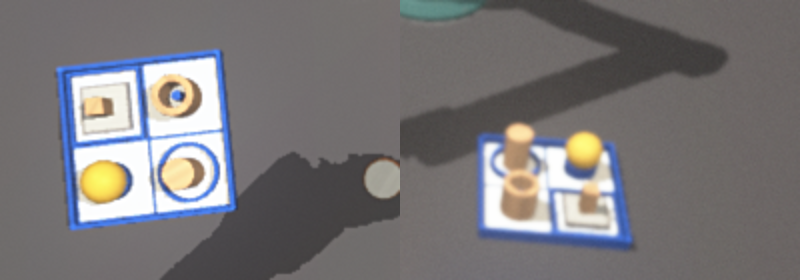

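All four toys are in their fittings, upright and released. Their offsets from the fitting centres are about 2 mm or less, and the lemon and stopper measure the same as at the start. I'll hand in.

```bash
python3 -c "
from workcell import job_done; print(job_done())"
```

```text
the job is handed in; nothing more can be done
None
```

All four toys are back in the drawer, each in its own fitting, and I handed the job in after about 28 s of robot time. I placed the mirror first, then the tube, the ball and the roller.

The last camera checks, with about 2 mm calibration uncertainty, showed:

| Toy | Measured (mm) | Fitting centre (mm) | Result |
|---|---|---|---|
| Ball on collar | (452.3, 267.4) | (452.1, 267.4) | within 1 mm |
| Roller in well | (458.8, 180.9) | (459.7, 179.3) | about 2 mm off, upright |
| Tube over post | (547.2, 189.2) | (547.5, 187) | about 2 mm off, standing |
| Mirror in frame | (537.5, 277) | (539.6, 275) | about 3 mm off, measured on its block; flat and parallel by eye |

The lemon and the stopper measured within 0.2 mm of their starting positions. The gripper ended clear of everything, and no reported force passed about 7 N.

No check failed. The scene camera read about 2 mm farther in x than the top camera on most things, so I relied mainly on the top view. I did not measure tilt or the toys' speeds. The handover call reported no verdict.

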